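Fit the idler roller and hold the belt tensioner back

ROBOT

A 6-joint arm with a two-finger parallel gripper is mounted at the origin on a cart in front of the work surface, level with it; the furniture and walls round the work are solid. World frame = base frame: x ahead of the robot, y to its left, z up, the work surface at z = 0. Lengths are in m, angles in rad, forces in N, time in s.
With the tool pointing down it reaches from about 0.25 to 0.725 m from the base axis. Payload 4 kg.
Tool frame: the origin (TCP) lies at the very end of the fingers, on their centre line; the grasp point (between the pads) lies 19 mm behind it (bot.pinch_z is the distance from the TCP to the grasp point, in m); z points along the fingers, y is the direction in which the jaws open and shut (so a half turn about z gives the same grasp; the last joint's range is limited). The gripper opens to 85 mm and grips with 20 to 120 N. Pads are 22 mm wide; open, the fingers measure 114 mm over their backs; the gripper's body (76 mm by 85 mm) begins 54 mm behind the grasp point. The pads swing forward as they close: fully open they stand 13 mm farther back than shut.
Start: joints at [1.349, 0.241, 0.005, 1.335, 0, 1.571], TCP at [0.11, 0.488, 0.231] pointing down, gripper open.
Joint ranges: [-2.72, 2.72], [-1.05, 1.87], [-1.09, 1.28], [-1.99, 2.15], [-1.42, 1.44], [-3.14, 3.14]. Speed limits (rad/s): [2.79, 2.79, 3.14, 3.14, 3.14, 3.14].

INTERFACE

Orientations are given as a 3x3 rotation matrix whose columns are the frame's x, y, z axes.
In Python, from rig import bot gives the robot as it stands. The module is installed in compiled form; this text tells all that it offers.
- The arm moves only by the tool step_arm, never from a script. Its argument "series" is a list that holds one entry, the list of rows, each a list of 7 numbers: the shift along the tool's x, y, z in mm, then the turn, a rotation vector about the tool's x, y, z in degrees, then the closure, from 0 (fully open) to 1 (shut). In form: [[[tx, ty, tz, ax, ay, az, claw], ...]]. A call has 1 to 10 rows; each row shifts and turns the commanded pose from where the row before left it, along the tool's axes as they then stand; what a row does not reach is not made up. A row lasts 1/12 s, in which the tool goes at most 41.7 mm and 7.16 degrees, less where a joint would pass 70% of its speed; a pose out of reach is approached as far as the arm can. A call is refused whole if a number of a shift passes 41.7 or a number of a turn 7.16, either way. A call with a gripper value outside its range is refused whole. The fingers move at their own pace and stop on an object; "force" is the grip in N (left out, the last holds). Time passes only in rows, so rows that do not move let the fingers close. It gives the time, the measured TCP pose, the force and the opening at its end, in the units of the state.
- bot.read_state(): the state, without advancing time (a new reading comes with each control period).
- bot.snapshot(name): name is "scene" or "top"; returns a dict with "color" (420x560x3 uint8, red, green, blue), "vfov" (degrees; the focal length in pixels is half the picture's height over the tangent of half this angle, whatever the lens; pixels are square), "cx", "cy" (the principal point, pixels), "world_from_camera" (4x4, takes a point from camera to world coordinates). Camera axes: x right, y up, looking along -z (the intrinsics and any distortion apply to the point x, -y, -z); pixel columns grow to the right and rows downward; lengths in m; the calibration is good to about 2 mm. A picture is of the moment at which its call begins. There is no depth.
- bot.finish_job(): hands the job in, once; it reports no verdict.
The state is a dict: "time_s": time; "joint_pos": joint angles; "qvel": joint speeds; "tau": joint torques, N m; "position": TCP position; "tool_rot": TCP orientation; "force": force on the tool from outside, world axes, zero at the start; "wrist_torque": the same for the moment, N m; "finger_gap": finger opening in m.
Only numpy, scipy, OpenCV 4.12 (cv2) and the standard library are available. Lean on these libraries where they do the work, as an engineer would, in place of code of your own. Each camera call takes 0.05 s, during which the arm holds its last target.

TASK

The belt sander head lies on its side for a belt change. Fit the idler roller whose bore suits the stub shaft of its tensioner arm (the middle-sized of the three), pressed right down onto its seat, and let go of it. Then, with the fingertips on the red thumb post, push the sprung arm all the way back, past the last click of its ratchet and practically to its stop, and finish while still holding it there by hand so that a belt could be slipped on; leave the other rollers, the gourd, the sanding block and the eraser where they are.

Things in the scene. Friction and masses are not known exactly. Their poses are not given: they have to be found in the camera images.
- sander: belt sander head: blue plate 200 (x) x 280 (y), top 18 above the worktop, heavy, does not slide. Origin: centre of its underside, z up. On it the tensioner arm (-y side), a black drum (x -12, y +78) in a half-round shroud 86 across, 76 high, a steel platen at x -36, y +6 to +46, top 58 high, and the brass pawl at x +60, y 0 to +50, 46 high. Nothing stands on the -y side of the arm.
- tension_arm (a joint): angle (rad) of the sprung steel arm, a level bar 18 wide, top 32 above the worktop. 0 at rest, 0.5 at its stop, growing clockwise seen from above: the post swings to the sander's +y. The pawl catches it at 0.12, 0.25 and 0.38; it starts at 0 or 0.12, and let go past the last click it returns to 0.38. At the post: 4 N at rest, 7 N near the stop, 2 to 3 N more over a tooth.
- pawl (a joint): position (m) of the sprung brass pawl slider: 0 fully in between the teeth, up to 0.0045 while a tooth lifts it. It works by itself as the arm is pushed; leave it alone.
- pivot_axis (a point): point on the arm's pivot axis at the height of the arm's upper face (32 above the worktop). The pivot bolt is 57 high.
- shaft_seat (a point): foot of the idler's stub shaft on the tensioner arm, 75 from the pivot along the arm: centre of the seat collar's upper face, 35 above the worktop, z up. The shaft is an upright rod 14 in diameter and 40 high above the seat, its top 4 tapered. A seated roller has its origin here.
- thumb_top (a point): centre of the top of the red thumb post, an upright rod 17 in diameter at the end of the arm, 140 from the pivot; its top is 78 above the worktop and its foot 32.
- roller_small: idler roller (small: will not go on the 14 shaft) standing on end on the worktop: a tube 32 high, black rubber tyre on a bright hub, outside diameter 34, bore 11 right through, about 90 g. Origin: centre of its lower end; z is its axis. The three rollers stand in a row in any order, about 100 apart.
- roller_mid: idler roller (middle size: the one that fits the 14 shaft) standing on end on the worktop: a tube 32 high, black rubber tyre on a bright hub, outside diameter 40, bore 16 right through, about 90 g. Origin: centre of its lower end; z is its axis. The three rollers stand in a row in any order, about 100 apart.
- roller_large: idler roller (large: sloppy on the shaft) standing on end on the worktop: a tube 32 high, black rubber tyre on a bright hub, outside diameter 46, bore 21 right through, about 90 g. Origin: centre of its lower end; z is its axis. The three rollers stand in a row in any order, about 100 apart.
- gourd: small dried gourd, 61 wide, 48 high; bystander.
- sanding_block: black sanding block 64 x 98 x 24; bystander.
- eraser: pink eraser 20 x 44 x 12; bystander.

How it is judged:
On the way, in this order (a step that is already met when the one before it is completed fails the run):
1. the middle-sized roller sits on its seat on the stub shaft and has been let go (horizontal distance between roller_mid and shaft_seat below 0.004 m and z of roller_mid in the frame of shaft_seat between -0.003 and 0.003 m and angle between roller_mid's own z axis and vertical below 0.08 rad and contact force between the fingers and roller_mid below 0.2 N), for 0.2 s.
2. the arm has been pushed past the last click and the pawl has dropped in behind the tooth (value of joint tension_arm above 0.41 rad and value of joint pawl below 0.0015 m), for 0.1 s.
At the end, for the whole second after the job is handed in: Fingers press the red thumb post (over 2 N), holding the arm beyond 0.45 rad with the pawl dropped in (under 1.5 mm); the middle roller sits untouched on the shaft (4 mm sideways, 3 mm in height, 0.08 rad); other rollers, gourd, block and eraser within 20 mm of their start (all of step 1 and value of joint tension_arm above 0.45 rad and value of joint pawl below 0.0015 m and contact force between the fingers and tension_arm_c9 above 2 N and distance of each of roller_small, roller_large, gourd, sanding_block, eraser from where it was at the start of the episode below 0.02 m); the arm keeps its last pose, push and grip.
It fails at once if another roller or a bystander is moved by more than 30 mm (distance of any of roller_small, roller_large, gourd, sanding_block, eraser from where it was at the start of the episode above 0.03 m).
It also fails if it takes over 54 s, if anything falls off the work surface, if the arm or the gripper's body presses on something with over 40 N, if the wrist force passes 120 N, or if a joint passes its speed limit or range.

## Working session

There is one attempt and no reset: what is moved stays moved. The work goes in short steps, Python scripts to look and compute and a tool call to move; the robot and the scene stay as the last step left them, time stands still between calls to the robot, and variables do not carry over. Pictures are saved under pics/ and viewed, and the job is handed in when it is done.

Besides the shell and the picture viewer there is one more tool, called by a JSON object that holds its "op" and its "data". step_arm: Moves the arm, as the interface text tells. Its arguments: {"type":"object","properties":{"series":{"type":"array","items":{"type":"array","items":{"type":"array","items":{"type":"number"}}}},"force":{"type":"number"}},"required":["series"]}

```bash
mkdir -p pics
cat > h.py <<'E'
import numpy as np, cv2
from rig import bot
def snap(name,fn):
    s=bot.snapshot(name); cv2.imwrite('pics/'+fn+'.png',s['color'][:,:,::-1])
    import pickle; pickle.dump(s,open('pics/'+fn+'.pkl','wb')); return s
def load(fn):
    import pickle; return pickle.load(open('pics/'+fn+'.pkl','rb'))
def ray(s,u,v):
    f=s['color'].shape[0]/2/np.tan(np.radians(s['vfov'])/2)
    d=np.array([(u-s['cx'])/f,-(v-s['cy'])/f,-1.0])
    T=np.array(s['world_from_camera']); d=T[:3,:3]@d; return T[:3,3],d/np.linalg.norm(d)
def atz(s,u,v,z):
    o,d=ray(s,u,v); return o+d*(z-o[2])/d[2]
def tri(rays):
    A=np.zeros((3,3));b=np.zeros(3)
    for o,d in rays:
        P=np.eye(3)-np.outer(d,d);A+=P;b+=P@o
    x=np.linalg.solve(A,b); return x,[np.linalg.norm((np.eye(3)-np.outer(d,d))@(x-o)) for o,d in rays]
def proj(s,p):
    f=s['color'].shape[0]/2/np.tan(np.radians(s['vfov'])/2)
    c=np.linalg.inv(np.array(s['world_from_camera']))@np.append(p,1)
    return s['cx']-f*c[0]/c[2], s['cy']+f*c[1]/c[2]
def crop(fn,u0,v0,u1,v1,k,out):
    im=cv2.imread('pics/'+fn+'.png')[v0:v1,u0:u1]
    cv2.imwrite('pics/'+out+'.png',cv2.resize(im,None,fx=k,fy=k,interpolation=cv2.INTER_CUBIC))
E
python3 - <<'E'
from h import *
for n in('scene','top'):
    s=snap(n,n+'0'); print({k:v for k,v in s.items() if k!='color'})
print(bot.read_state(), bot.pinch_z)
E
```

```text
{'vfov': 49.24191587694619, 'cx': 282.5051074819925, 'cy': 207.75363370762025, 'world_from_camera': array([[ 0.69209895,  0.33503299, -0.63933711, -0.20440949],
       [-0.72178902,  0.32668032, -0.61016439, -0.61879834],
       [ 0.00443364,  0.88376064,  0.46791824,  0.65222385],
       [ 0.        ,  0.        ,  0.        ,  1.        ]])}
{'vfov': 55.108478197335934, 'cx': 275.0708718746361, 'cy': 211.55833039444204, 'world_from_camera': array([[ 0.02305596,  0.99645402, -0.08091853,  0.46739454],
       [-0.99969708,  0.02367673,  0.00672036,  0.10781868],
       [ 0.00861242,  0.08073907,  0.99669806,  1.20654171],
       [ 0.        ,  0.        ,  0.        ,  1.        ]])}
{'time_s': 0.1, 'joint_pos': array([1.34900621e+00, 2.41335038e-01, 3.84213848e-03, 1.33516120e+00,
       1.77466244e-06, 1.57083349e+00]), 'qvel': array([1.20783089e-04, 1.47695238e-03, 3.49346080e-03, 1.46054694e-03,
       7.30653059e-05, 7.26145647e-05]), 'tau': array([ 3.86898037e-04, -3.73138297e+01,  2.53009504e+01,  1.08364387e-02,
        6.70256213e-05,  2.10845272e-06]), 'position': array([0.1098648 , 0.48720818, 0.23049683]), 'tool_rot': array([[-9.75497053e-01,  2.20012115e-01, -4.10397724e-04],
       [ 2.20012498e-01,  9.75495370e-01, -1.81187956e-03],
       [ 1.70562383e-06, -1.85777580e-03, -9.99998274e-01]]), 'force': array([0.55343717, 0.54978699, 0.43801889]), 'wrist_torque': array([ 0.05454797,  0.00987406, -0.00076911]), 'finger_gap': 0.08537126092834976} 0.0187
```

View pics/scene0.png

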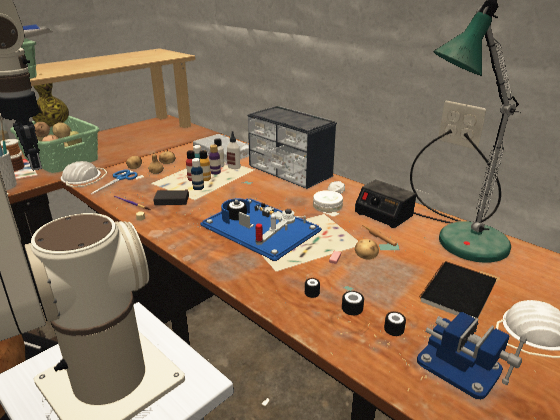

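View pics/top0.png

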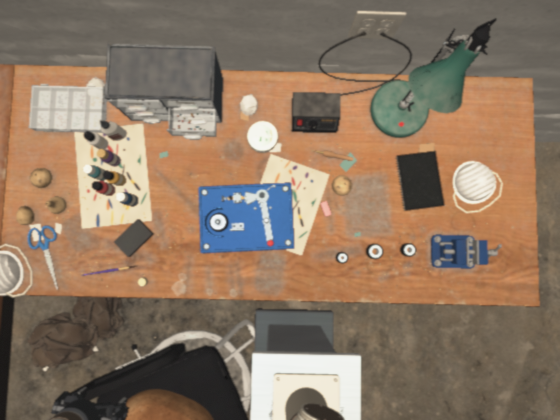

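Run:
```python
from h import *
crop('scene0',190,180,430,345,3,'c1')
crop('top0',190,170,310,260,6,'c2')
crop('top0',320,225,440,275,6,'c3')
crop('scene0',290,260,420,345,6,'c4')
```

```text
(no output)
```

View pics/c1.png

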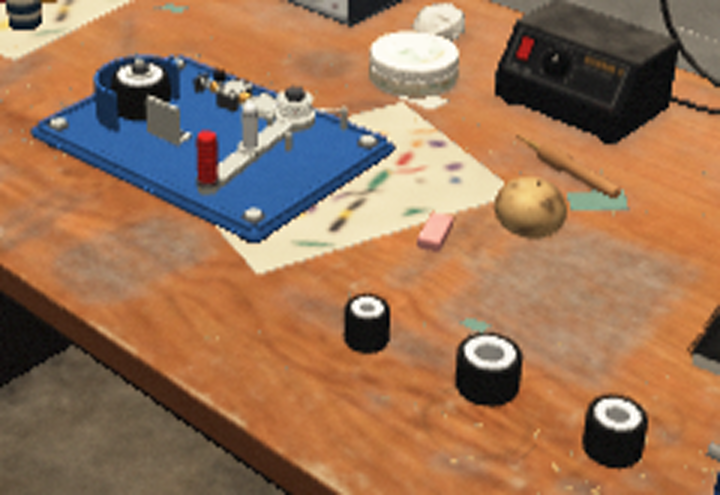

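View pics/c2.png

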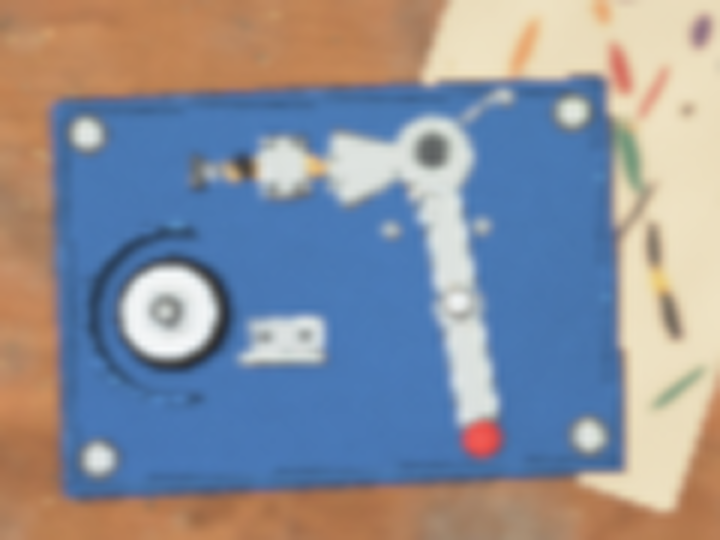

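View pics/c3.png

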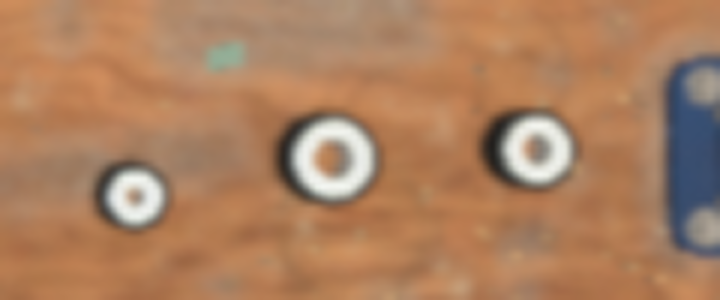

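View pics/c4.png

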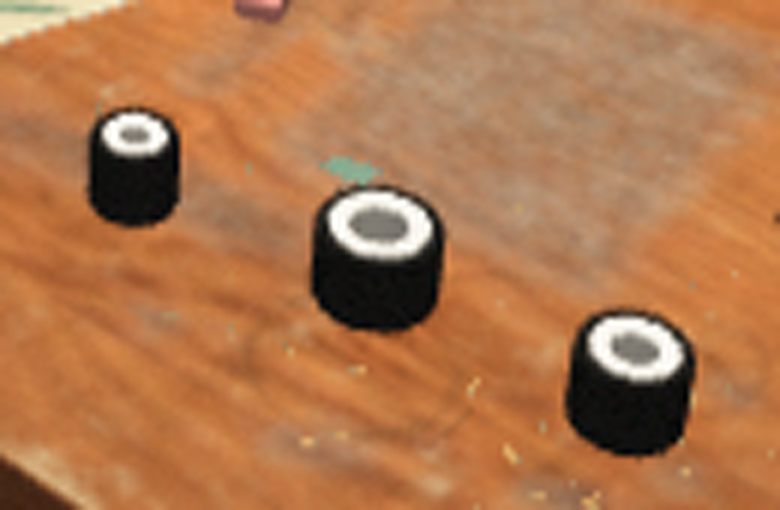

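```bash
cat >> h.py <<'E'
def cu(U,k,o): return (U+0.5)/k-0.5+o
E
python3 - <<'E'
from h import *
S=load('scene0');T=load('top0')
pts={'mid':((536,150,6,320,225),(639,347,6,290,260)),
'large':((333,158,6,320,225),(383,225,6,290,260)),
'small':((134,197,6,320,225),(137,134,6,290,260)),
'shaft':((459,301,6,190,170),(250,104,3,190,180)),
'post':((482,438,6,190,170),(207,135,3,190,180)),
'pivot':((431,150,6,190,170),(294,92,3,190,180)),
'boltFR':((588,436,6,190,170),(254,214,3,190,180)),
'boltFL':((98,459,6,190,170),(57,123,3,190,180)),
'boltBR':((572,112,6,190,170),(369,141,3,190,180)),
}
for k,(a,b) in pts.items():
    ua=cu(a[0],a[2],a[3]),cu(a[1],a[2],a[4]); ub=cu(b[0],b[2],b[3]),cu(b[1],b[2],b[4])
    x,e=tri([ray(T,*ua),ray(S,*ub)]); print(k,(x*1000).round(1),(np.array(e)*1000).round(1))
    for z in (.032,.075,.078,.057): print('   ',z,(atz(T,*ua,z)*1000).round(1)[:2],(atz(S,*ub,z)*1000).round(1)[:2])
E
```

```text
mid [ 462.2 -294.5   31.7] [2.1 2.1]
    0.032 [ 460.9 -292.6] [ 463.7 -296. ]
    0.075 [ 461.1 -277.9] [ 417.4 -318.3]
    0.078 [ 461.1 -276.9] [ 414.2 -319.9]
    0.057 [ 461.  -284.1] [ 436.8 -309. ]
large [ 455.8 -195.4   31. ] [1.7 1.7]
    0.032 [ 454.7 -193.8] [ 456.2 -197.1]
    0.075 [ 455.2 -182.8] [ 410.4 -226.4]
    0.078 [ 455.2 -182. ] [ 407.2 -228.4]
    0.057 [ 455.  -187.4] [ 429.5 -214.1]
small [435.  -98.9  31.3] [1.9 1.9]
    0.032 [433.7 -97.3] [ 435.8 -100.6]
    0.075 [435.  -89.8] [ 391.4 -136.6]
    0.078 [435.  -89.3] [ 388.3 -139.1]
    0.057 [434.4 -93. ] [ 409.9 -121.5]
shaft [536.3 124.   77.3] [1.3 1.3]
    0.032 [538.1 125.6] [595.8 181.7]
    0.075 [535.5 125. ] [540.3 126.2]
    0.078 [535.3 124.9] [536.4 122.4]
    0.057 [536.6 125.2] [563.5 149.5]
post [472.7 111.6  77.6] [1.4 1.4]
    0.032 [471.9 112.8] [527.5 168.5]
    0.075 [471.7 112.6] [476.8 113.9]
    0.078 [471.7 112.6] [473.2 110.1]
    0.057 [471.8 112.7] [498.  136.8]
pivot [609.7 139.8  55.1] [1. 1.]
    0.032 [611.8 141.1] [642.  168.5]
    0.075 [606.5 139.9] [583.3 113.9]
    0.078 [606.2 139.8] [579.2 110.1]
    0.057 [608.7 140.4] [607.8 136.7]
boltFR [475.3  59.8  21.5] [1.7 1.7]
    0.032 [474.   61.4] [465.3  47.3]
    0.075 [473.8  63.1] [418.8   1.1]
    0.078 [473.8  63.2] [415.6  -2.1]
    0.057 [473.9  62.4] [438.3  20.5]
boltFL [458.1 299.5  20.9] [1. 1.]
    0.032 [457.4 298.3] [447.  282.6]
    0.075 [457.8 291.3] [401.9 220.1]
    0.078 [457.8 290.9] [398.7 215.7]
    0.057 [457.6 294.3] [420.8 246.2]
boltBR [635.2  70.8  20.3] [1.9 1.9]
    0.032 [632.2  72.5] [621.2  56.9]
    0.075 [626.2  73.8] [564.  10.]
    0.078 [625.8  73.9] [560.    6.8]
    0.057 [628.7  73.3] [588.   29.6]
```

{"op": "step_arm", "data": {"series": [[[0, 0, 0, 0, 0, 7, 0], [0, 0, 0, 0, 0, 7, 0], [0, 0, 0, 0, 0, 7, 0], [0, 0, 0, 0, 0, 7, 0], [0, 0, 0, 0, 0, 7, 0], [0, 0, 0, 0, 0, 7, 0], [0, 0, 0, 0, 0, 7, 0], [0, 0, 0, 0, 0, 7, 0], [0, 0, 0, 0, 0, 7, 0], [0, 0, 0, 0, 0, 7, 0]]], "force": 40}}

```text
time_s: 0.93
position: [0.1099, 0.4873, 0.2307]
tool_rot: [[-0.121, 0.993, -0.0], [0.993, 0.121, -0.001], [-0.001, -0.0, -1.0]]
force: [0.4, 0.1, -0.4]
finger_gap: 0.0852
```

```bash
cat >> h.py <<'E'
def plan(p,yang=None):
    s=bot.read_state();R=s['tool_rot'];d=R.T@(np.array(p)-s['position'])*1000
    print('t',s['time_s'].__round__(2),'pos',(s['position']*1000).round(1),'yang',np.degrees(np.arctan2(R[1,1],R[0,1])).round(2),'gap',round(s['finger_gap']*1000,1),'q6',s['joint_pos'][5].round(2),'F',s['force'].round(1),'tilt',np.degrees([R[0,2],R[1,2]]).round(2))
    print('tool shift mm',d.round(1),'len',np.linalg.norm(d).round(1))
E
python3 -c "
from h import *
plan([.462,-.294,.15])"
```

```text
t 0.93 pos [109.9 487.3 230.7] yang 6.95 gap 85.2 q6 2.8 F [ 0.4  0.1 -0.4] tilt [-0.02 -0.08]
tool shift mm [-818.1  255.    81.7] len 860.8
```

{"op": "step_arm", "data": {"series": [[[-20, 6, 0, 0, 0, 0, 0], [-37, 11.5, 0, 0, 0, 0, 0], [-37, 11.5, 0, 0, 0, 0, 0], [-37, 11.5, 0, 0, 0, 0, 0], [-37, 11.5, 0, 0, 0, 0, 0], [-37, 11.5, 0, 0, 0, 0, 0], [-37, 11.5, 0, 0, 0, 0, 0], [-37, 11.5, 0, 0, 0, 0, 0], [-37, 11.5, 0, 0, 0, 0, 0], [-37, 11.5, 0, 0, 0, 0, 0]]]}}

```text
time_s: 1.77
position: [0.2633, 0.1497, 0.2312]
tool_rot: [[-0.128, 0.992, 0.0], [0.992, 0.128, 0.0], [0.0, 0.0, -1.0]]
force: [0.8, 1.2, 0.0]
finger_gap: 0.0857
```

{"op": "step_arm", "data": {"series": [[[-37, 11.5, 0, 0, 0, 0, 0.1], [-37, 11.5, 0, 0, 0, 0, 0.1], [-37, 11.5, 0, 0, 0, 0, 0.1], [-37, 11.5, 0, 0, 0, 0, 0.1], [-37, 11.5, 0, 0, 0, 0, 0.1], [-37, 11.5, 0, 0, 0, 0, 0.1], [-37, 11.5, 0, 0, 0, 0, 0.1], [-37, 11.5, 0, 0, 0, 0, 0.1], [-37, 11.5, 0, 0, 0, 0, 0.1], [-37, 11.5, 0, 0, 0, 0, 0.1]]]}}

```text
time_s: 2.6
position: [0.4245, -0.2029, 0.2308]
tool_rot: [[-0.126, 0.992, -0.001], [0.992, 0.126, 0.0], [0.001, -0.001, -1.0]]
force: [1.3, 0.4, 0.1]
finger_gap: 0.0768
```

```bash
python3 -c "
from h import *
plan([.462,-.294,.10])"
```

```text
t 2.6 pos [ 424.5 -202.9  230.8] yang 7.25 gap 76.8 q6 1.0 F [1.3 0.4 0.1] tilt [-0.04  0.03]
tool shift mm [-95.2  25.8 130.8] len 163.8
```

{"op": "step_arm", "data": {"series": [[[-30, 8.5, 20, 0, 0, 0, 0.1], [-30, 8.5, 30, 0, 0, 0, 0.1], [-25, 8.5, 30, 0, 0, 0, 0.1], [0, 0, 30, 0, 0, 7, 0.1], [0, 0, 20, 0, 0, 0, 0.1], [0, 0, 0, 0, 0, 0, 0.1], [0, 0, 0, 0, 0, 0, 0.1]]]}}

```text
time_s: 3.18
position: [0.4588, -0.2802, 0.101]
tool_rot: [[-0.005, 1.0, -0.004], [1.0, 0.005, 0.002], [0.002, -0.004, -1.0]]
force: [0.1, -0.3, 0.7]
finger_gap: 0.0766
```

```bash
python3 -c "
from h import *
plan([.462,-.2945,.05])
s=snap('scene','s1');crop('s1',320,200,470,310+40,5,'s1c')
s=snap('top','t1');crop('t1',340,190,460,280,6,'t1c')"
```

```text
t 3.18 pos [ 458.8 -280.2  101. ] yang 0.3 gap 76.6 q6 1.02 F [ 0.1 -0.3  0.7] tilt [-0.21  0.13]
tool shift mm [-14.4   3.3  51. ] len 53.1
```

View pics/s1c.png

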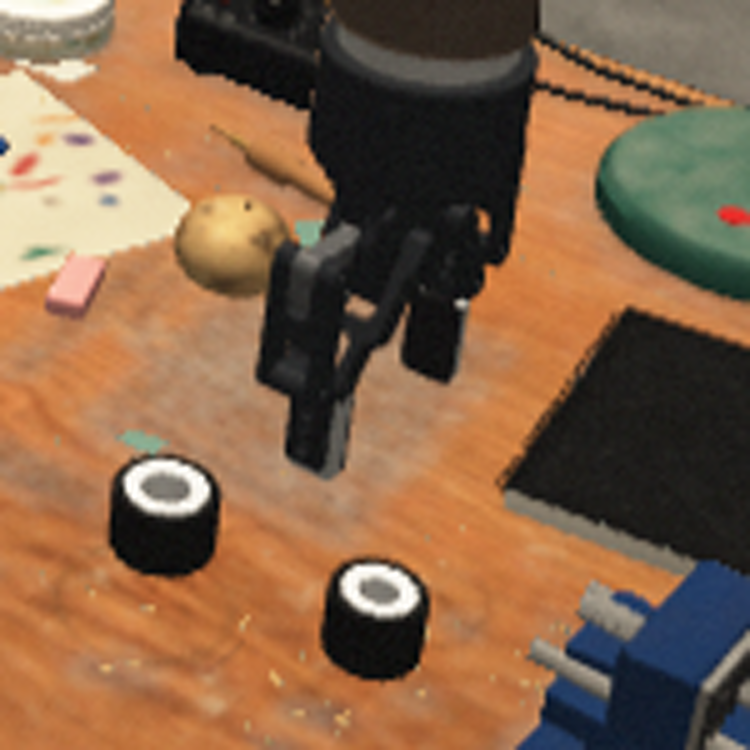

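View pics/t1c.png

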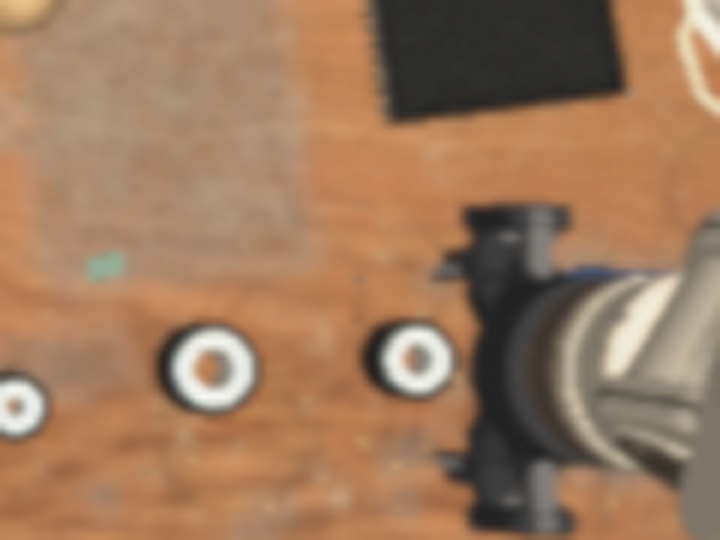

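```bash
python3 -c "
from h import *
S=load('s1');T=load('t1')
p=bot.read_state()['position'];R=bot.read_state()['tool_rot']
for dy in (-.040,0,.040):
  for b in (0,.01,.04):
    q=p+R@np.array([0,dy,-b])
    u=proj(S,q);v=proj(T,q);print(dy,b,((np.array(u)-[320,200]+.5)*5-.5).round(),((np.array(v)-[340,190]+.5)*6-.5).round())
"
```

```text
-0.04 0 [311. 479.] [446. 450.]
-0.04 0.01 [314. 458.] [453. 451.]
-0.04 0.04 [322. 393.] [478. 455.]
0 0 [368. 431.] [445. 361.]
0 0.01 [371. 411.] [453. 362.]
0 0.04 [380. 347.] [477. 363.]
0.04 0 [421. 386.] [444. 274.]
0.04 0.01 [424. 366.] [452. 273.]
0.04 0.04 [434. 303.] [476. 272.]
```

{"op": "step_arm", "data": {"series": [[[-7, 1.7, 0, 0, 0, 0, 0.1], [-7, 1.6, 10, 0, 0, 0, 0.1], [0, 0, 20, 0, 0, 0, 0.1], [0, 0, 20, 0, 0, 0, 0.1], [0, 0, 20, 0, 0, 0, 0.1], [0, 0, 15, 0, 0, 0, 0.1], [0, 0, 8, 0, 0, 0, 0.1], [0, 0, 4, 0, 0, 0, 0.1], [0, 0, 0, 0, 0, 0, 0.1]]]}}

```text
time_s: 4.03
position: [0.4635, -0.2951, 0.0051]
tool_rot: [[-0.005, 1.0, -0.0], [1.0, 0.005, 0.0], [0.0, -0.0, -1.0]]
force: [0.2, 0.0, 1.3]
finger_gap: 0.0772
```

```bash
python3 -c "
from h import *
plan([.462,-.2945,.003])
s=snap('scene','s2');crop('s2',320,220,470,350,5,'s2c')"
```

```text
t 4.03 pos [ 463.5 -295.1    5.1] yang 0.29 gap 77.2 q6 1.0 F [0.2 0.  1.3] tilt [-0.02  0.01]
tool shift mm [ 0.6 -1.5  2.1] len 2.6
```

View pics/s2c.png

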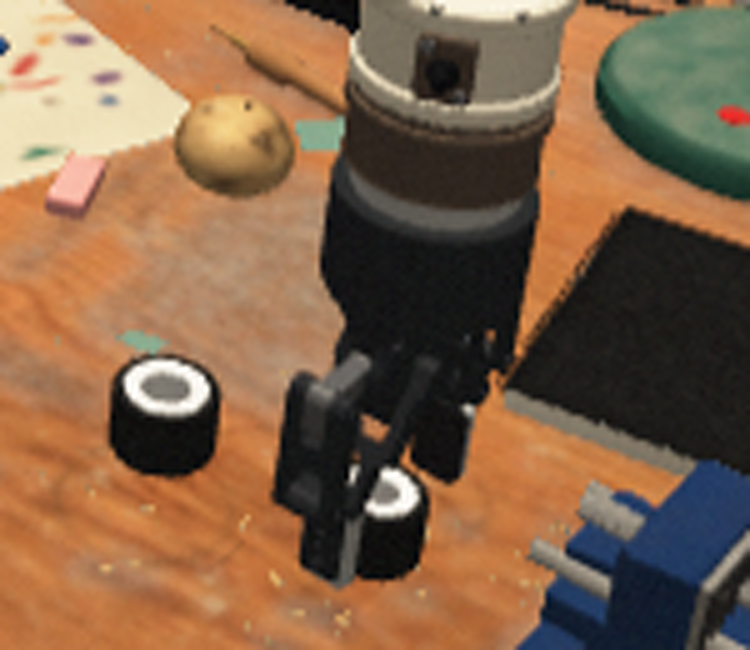

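Fingers straddle the right-hand roller at about (390,510). Close to centre it in x.

{"op": "step_arm", "data": {"series": [[[0, 0, 2, 0, 0, 0, 0.4], [0, 0, 0, 0, 0, 0, 0.5], [0, 0, 0, 0, 0, 0, 0.6], [0, 0, 0, 0, 0, 0, 0.7], [0, 0, 0, 0, 0, 0, 0.7]]], "force": 20}}

```text
time_s: 4.5
position: [0.4639, -0.2953, 0.0044]
tool_rot: [[-0.005, 1.0, 0.001], [1.0, 0.005, -0.001], [-0.001, 0.001, -1.0]]
force: [-0.6, 0.1, 5.1]
finger_gap: 0.0399
```

```bash
python3 -c "
from h import *
plan([.462,-.2945,.003])"
```

```text
t 4.5 pos [ 463.9 -295.3    4.4] yang 0.29 gap 39.9 q6 1.0 F [-0.6  0.1  5.1] tilt [ 0.07 -0.06]
tool shift mm [ 0.8 -1.9  1.4] len 2.5
```

{"op": "step_arm", "data": {"series": [[[0, 0, -3, 0, 0, 0, 0.33], [0, 0, 0, 0, 0, 0, 0.33], [0, 0, 0, 0, 0, 0, 0.33], [0, 0, 0, 0, 0, -5, 0.33], [0, 0, 0, 0, 0, -7, 0.33], [0, 0, 0, 0, 0, -7, 0.33], [0, 0, 0, 0, 0, -7, 0.33], [0, 0, 0, 0, 0, -7, 0.33], [0, 0, 0, 0, 0, -7, 0.33], [0, 0, 0, 0, 0, -7, 0.33]]]}}

```text
time_s: 5.33
position: [0.4633, -0.2948, 0.0061]
tool_rot: [[-0.739, 0.674, -0.0], [0.674, 0.739, 0.0], [0.0, -0.0, -1.0]]
force: [-0.1, -0.5, -0.1]
finger_gap: 0.0576
```

{"op": "step_arm", "data": {"series": [[[0, 0, 0, 0, 0, -7, 0.33], [0, 0, 0, 0, 0, -7, 0.33], [0, 0, 0, 0, 0, -7, 0.33], [0, 0, 0, 0, 0, -7, 0.33], [0, 0, 0, 0, 0, -7, 0.33], [0, 0, 0, 0, 0, -7, 0.33], [0, 0, 0, 0, 0, 0, 0.33]]]}}

```text
time_s: 5.92
position: [0.4633, -0.2948, 0.0061]
tool_rot: [[-1.0, 0.01, -0.0], [0.01, 1.0, 0.0], [0.0, 0.0, -1.0]]
force: [0.9, 0.1, -0.4]
finger_gap: 0.0572
```

```bash
python3 -c "
from h import *
plan([.4639,-.2953,.007])
s=snap('scene','s3');crop('s3',320,220,470,350,5,'s3c')"
```

```text
t 5.92 pos [ 463.3 -294.8    6.1] yang 89.4 gap 57.2 q6 -0.56 F [ 0.9  0.1 -0.4] tilt [-0.02  0.02]
tool shift mm [-0.6 -0.5 -0.9] len 1.2
```

View pics/s3c.png

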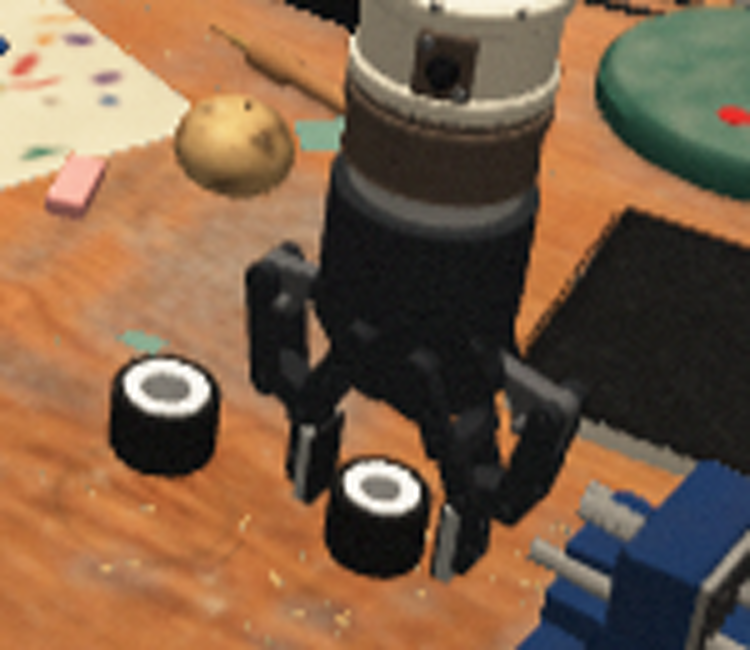

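{"op": "step_arm", "data": {"series": [[[0, 0, 0, 0, 0, 0, 0.5], [0, 0, 0, 0, 0, 0, 0.65], [0, 0, 0, 0, 0, 0, 0.8], [0, 0, 0, 0, 0, 0, 0.8], [0, 0, 0, 0, 0, 0, 0.8], [0, 0, 0, 0, 0, 0, 0.8]]], "force": 40}}

```text
time_s: 6.47
position: [0.4636, -0.295, 0.0065]
tool_rot: [[-1.0, 0.013, 0.0], [0.013, 1.0, -0.0], [-0.0, -0.0, -1.0]]
force: [0.3, 0.1, 1.5]
finger_gap: 0.0383
```

```bash
python3 -c "
from h import *
plan([.536,.1245,.14])
s=snap('scene','s4');crop('s4',320,220,470,350,5,'s4c')"
```

```text
t 6.47 pos [ 463.6 -295.     6.5] yang 89.27 gap 38.3 q6 -0.55 F [0.3 0.1 1.5] tilt [ 0.02 -0.01]
tool shift mm [ -67.1  420.4 -133.5] len 446.1
```

View pics/s4c.png

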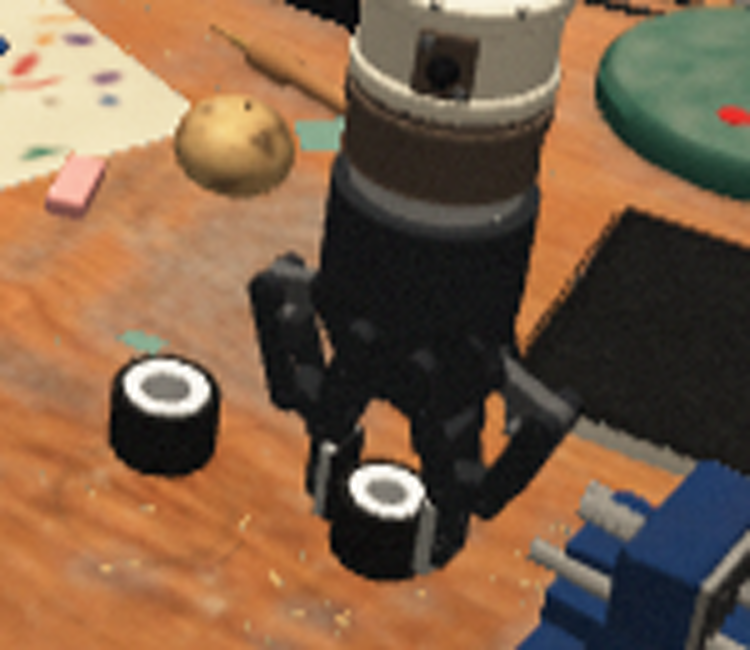

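{"op": "step_arm", "data": {"series": [[[0, 0, -20, 0, 0, 0, 0.8], [0, 0, -38, 0, 0, 0, 0.8], [0, 0, -38, 0, 0, 0, 0.8], [-7, 30, -38, 0, 0, 0, 0.8], [-7, 38, 0, 0, 0, 0, 0.8], [-7, 38, 0, 0, 0, 0, 0.8], [-7, 38, 0, 0, 0, 0, 0.8], [-7, 38, 0, 0, 0, 0, 0.8], [-7, 38, 0, 0, 0, 0, 0.8], [-7, 38, 0, 0, 0, 0, 0.8]]]}}

```text
time_s: 7.35
position: [0.5141, -0.0402, 0.1345]
tool_rot: [[-1.0, 0.013, -0.001], [0.013, 1.0, -0.0], [0.001, -0.0, -1.0]]
force: [-0.1, 0.6, -0.8]
finger_gap: 0.0384
```

{"op": "step_arm", "data": {"series": [[[-7, 38, 0, 0, 0, 0, 0.8], [-7, 38, 0, 0, 0, 0, 0.8], [-4, 38, 0, 0, 0, 0, 0.8], [0, 20, 0, 0, 0, 0, 0.8], [0, 10, 0, 0, 0, 0, 0.8], [0, 0, 0, 0, 0, -6, 0.8], [0, 0, 0, 0, 0, -6, 0.8], [0, 0, 0, 0, 0, 0, 0.8]]]}}

```text
time_s: 8.02
position: [0.5337, 0.1013, 0.1343]
tool_rot: [[-0.98, -0.197, -0.001], [-0.197, 0.98, -0.001], [0.001, -0.001, -1.0]]
force: [0.3, 1.0, -0.9]
finger_gap: 0.0383
```

```bash
python3 -c "
from h import *
plan([.536,.1245,.10])
s=snap('scene','s5');crop('s5',200,150,350,270,5,'s5c')
s=snap('top','t5');crop('t5',190,170,310,260,6,'t5c')"
```

```text
t 8.02 pos [533.7 101.3 134.3] yang 101.37 gap 38.3 q6 -0.01 F [ 0.3  1.  -0.9] tilt [-0.08 -0.05]
tool shift mm [-6.8 22.4 34.3] len 41.5
```

View pics/s5c.png

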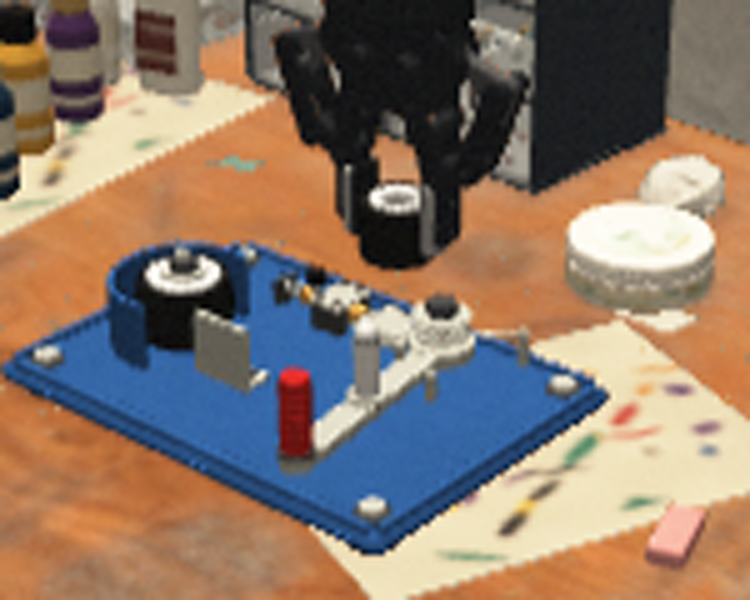

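View pics/t5c.png

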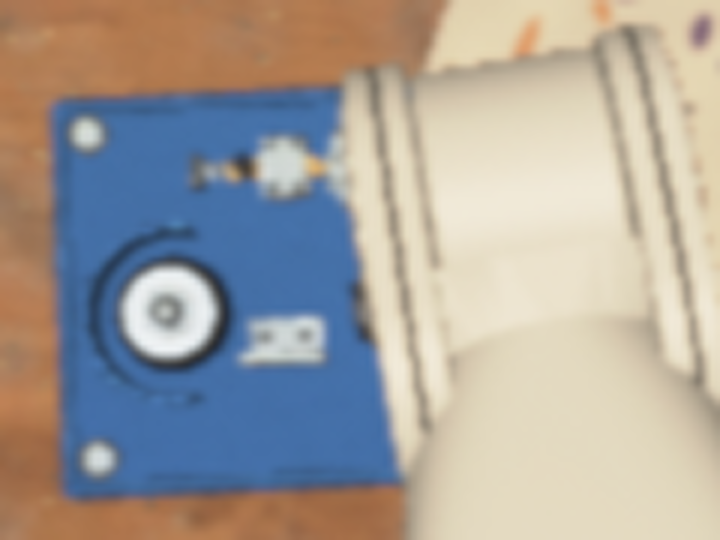

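```bash
python3 -c "
from h import *
crop('s5',255,205,315,250,12,'s5d')
crop('s5',260,175,300,210,14,'s5e')
S=load('s5')
print('ring pred',(np.array(proj(S,[.5340,.1013,.1598]))), 'crop e',((np.array(proj(S,[.5340,.1013,.1598]))-[260,175]+.5)*14-.5))
"
```

```text
ring pred [278.13501549 188.71254584] crop e [260.39021682 198.47564177]
```

View pics/s5d.png

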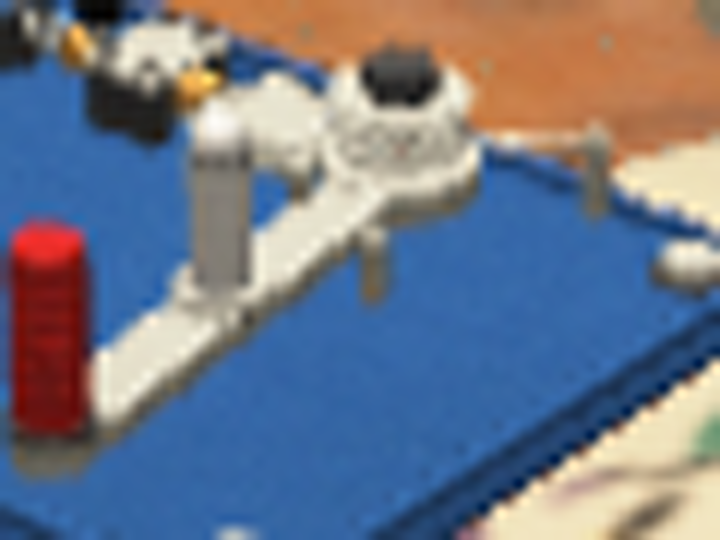

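View pics/s5e.png

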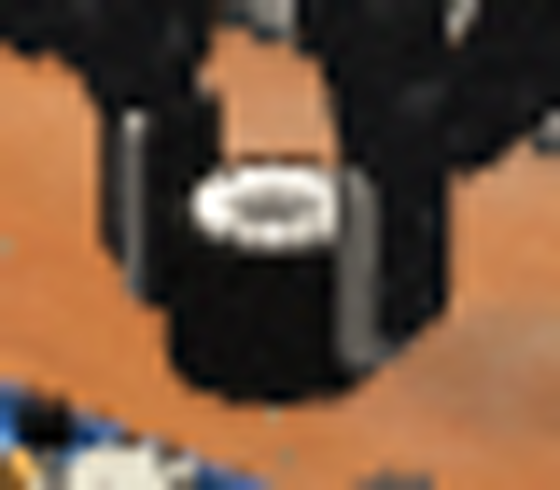

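```bash
python3 -c "
from h import *
S=load('s5');T=load('top0')
f=lambda U,V:(255+(U+.5)/12-.5,205+(V+.5)/12-.5)
for c in ((0,0),(.75,.5)):
  for n,U,V,z in (('shaft',220,113,.075),('post',50,244,.078),('bolt',402,72,.057)):
    u,v=f(U,V); print(c,n,(atz(S,u-c[0],v-c[1],z)*1000).round(1))
g=np.array([.0030,-.0022])
for n,U,V,z in (('shaft',459,301,.075),('post',482,438,.078),('bolt',431,150,.057)):
    print(n,(atz(T,cu(U,6,190),cu(V,6,170),z)[:2]+g).round(4))
print(proj(S,[.536,.1245,.075]),proj(S,[.5385,.123,.075]))
"
python3 - <<'E'
from h import *
crop('top0',250,190,285,255,9,'x1');
E
```

```text
(0, 0) shaft [541.5 127.9  75. ]
(0, 0) post [472.6 109.3  78. ]
(0, 0) bolt [607.7 135.2  57. ]
(0.75, 0.5) shaft [542.1 131.3  75. ]
(0.75, 0.5) post [473.  112.4  78. ]
(0.75, 0.5) bolt [608.4 138.6  57. ]
shaft [0.5385 0.1228]
post [0.4747 0.1104]
bolt [0.6117 0.1382]
(np.float64(272.31166152013344), np.float64(215.12109853934916)) (np.float64(273.3937113619543), np.float64(214.98391822083855))
```

View pics/x1.png

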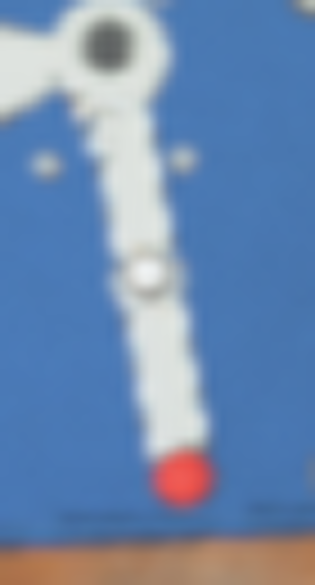

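```bash
python3 -c "
from h import *
plan([.5373,.1239,.091])"
```

```text
t 8.12 pos [534.  101.  134.5] yang 101.08 gap 38.0 q6 -0.01 F [-0.7 -0.3 -0.5] tilt [-0.05 -0.03]
tool shift mm [-7.7 21.9 43.5] len 49.3
```

{"op": "step_arm", "data": {"series": [[[-3.7, 10.9, 0, 0, 0, 0, 0.8], [-4, 11, 0, 0, 0, -0.5, 0.8], [0, 0, 20, 0, 0, 0, 0.8], [0, 0, 15, 0, 0, 0, 0.8], [0, 0, 8.5, 0, 0, 0, 0.8], [0, 0, 0, 0, 0, 0, 0.8], [0, 0, 0, 0, 0, 0, 0.8]]]}}

```text
time_s: 8.7
position: [0.5373, 0.1252, 0.091]
tool_rot: [[-0.979, -0.204, -0.001], [-0.204, 0.979, -0.0], [0.001, 0.0, -1.0]]
force: [-0.2, 0.2, -0.1]
finger_gap: 0.0383
```

```bash
python3 -c "
from h import *
plan([.5373,.1239,.091])
s=snap('scene','s6');crop('s6',245,175,305,240,9,'s6c')
s=snap('top','t6')
p=bot.read_state()['position']
for z in(-.0065,.0255): print(((np.array(proj(s if 0 else load('s6'),p+[0,0,z]))-[245,175]+.5)*9-.5).round(1))"
```

```text
t 8.7 pos [537.3 125.2  91. ] yang 101.8 gap 38.3 q6 0.02 F [-0.2  0.2 -0.1] tilt [-0.06 -0.01]
tool shift mm [ 0.3 -1.2 -0. ] len 1.3
[253.7 329.2]
[253.1 230.7]
```

View pics/s6c.png

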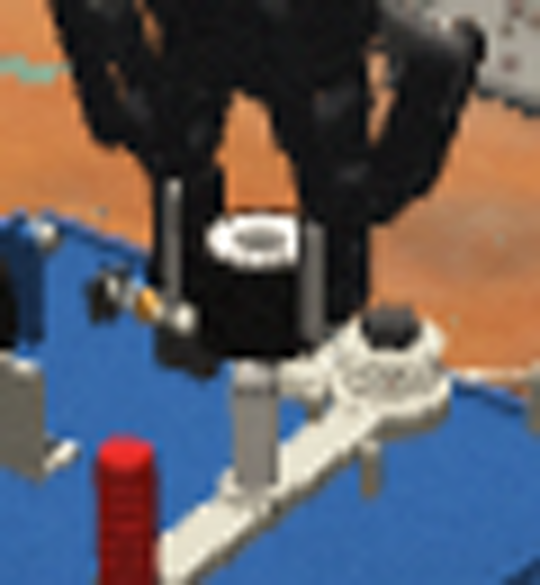

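```bash
python3 -c "
from h import *
S=load('s6');p=bot.read_state()['position']
P=lambda q:((np.array(proj(S,q))-[245,175]+.5)*9-.5).round(1)
c=np.array([-.64,-.61,0])/np.hypot(.64,.61); r=np.array([.72,-.69,0])
for z in(-.0065,.0255):
  for d in (c*0,c*.02,-c*.02,r*.02,-r*.02): print(z,P(p+[0,0,z]+d))
q=np.array([.5366,.1255,.0])
for z in (.035,.071,.075): print('shaft',z,P(q+[0,0,z]),P(q+[0,0,z]+c*.007),P(q+[0,0,z]-c*.005))
crop('s6',260,190,290,235,16,'s6d')
"
```

```text
-0.0065 [253.7 329.2]
-0.0065 [252.2 362.5]
-0.0065 [255.2 296.9]
-0.0065 [322.6 328.1]
-0.0065 [184.8 330.3]
0.0255 [253.1 230.7]
0.0255 [251.6 262.9]
0.0255 [254.6 199.4]
0.0255 [322.9 229.6]
0.0255 [183.3 231.7]
shaft 0.035 [249.7 482.1] [249.1 494.1] [250.  473.5]
shaft 0.071 [248.9 375.3] [248.4 387. ] [249.3 367. ]
shaft 0.075 [248.8 363.2] [248.3 374.9] [249.2 355. ]
```

View pics/s6d.png

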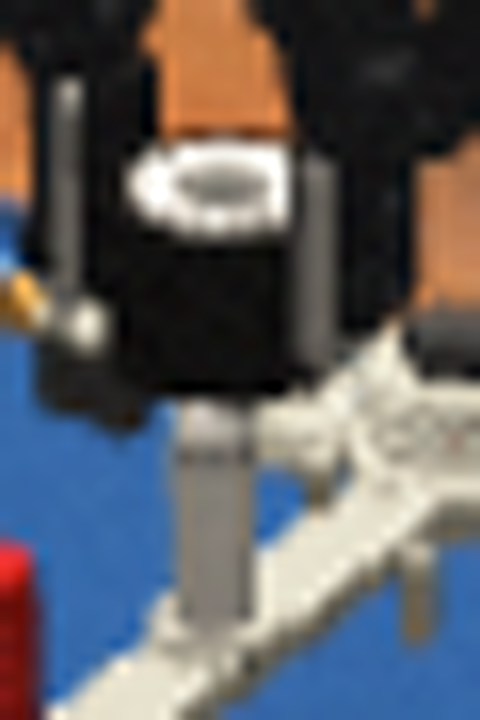

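{"op": "step_arm", "data": {"series": [[[1.1, 0.6, 0, 0, 0, 0, 0.8], [0, 0, 4, 0, 0, 0, 0.8], [0, 0, 4, 0, 0, 0, 0.8], [0, 0, 2, 0, 0, 0, 0.8], [0, 0, 2, 0, 0, 0, 0.8], [0, 0, 0, 0, 0, 0, 0.8]]]}}

```text
time_s: 9.3
position: [0.5359, 0.125, 0.0787]
tool_rot: [[-0.979, -0.204, -0.001], [-0.204, 0.979, -0.0], [0.001, -0.0, -1.0]]
force: [-0.6, -0.4, -1.4]
finger_gap: 0.038
```

```bash
python3 -c "
from h import *
plan([.5361,.1256,.041])
s=snap('scene','s7');crop('s7',245,175,305,240,9,'s7c')"
```

```text
t 9.3 pos [535.9 125.   78.7] yang 101.78 gap 38.0 q6 0.02 F [-0.6 -0.4 -1.4] tilt [-0.06 -0.01]
tool shift mm [-0.3  0.5 37.7] len 37.7
```

View pics/s7c.png

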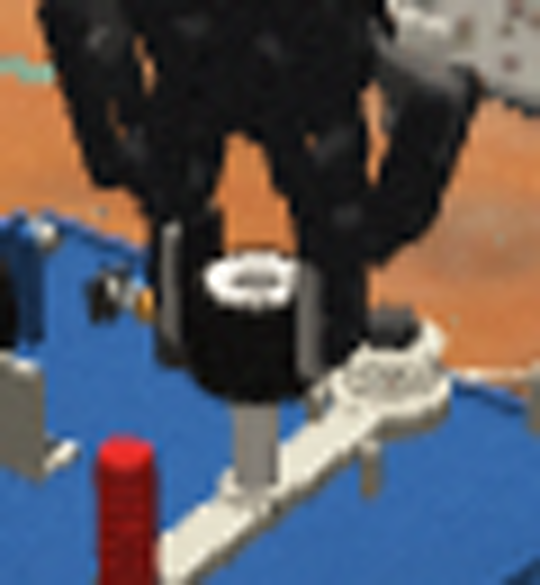

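{"op": "step_arm", "data": {"series": [[[0, 0, 2, 0, 0, 0, 0.8], [0, 0, 2, 0, 0, 0, 0.8], [0, 0, 2, 0, 0, 0, 0.8], [0, 0, 0, 0, 0, 0, 0.8]]]}}

```text
time_s: 9.68
position: [0.5363, 0.1256, 0.0729]
tool_rot: [[-0.979, -0.205, -0.0], [-0.205, 0.979, 0.001], [0.0, 0.001, -1.0]]
force: [-0.9, 1.5, -1.8]
finger_gap: 0.0383
```

{"op": "step_arm", "data": {"series": [[[0, 0, 3, 0, 0, 0, 0.8], [0, 0, 3, 0, 0, 0, 0.8], [0, 0, 3, 0, 0, 0, 0.8], [0, 0, 3, 0, 0, 0, 0.8], [0, 0, 0, 0, 0, 0, 0.8]]]}}

```text
time_s: 10.1
position: [0.5361, 0.1255, 0.0605]
tool_rot: [[-0.979, -0.205, -0.001], [-0.205, 0.979, 0.001], [0.001, 0.001, -1.0]]
force: [0.8, 3.7, -2.8]
finger_gap: 0.0379
```

{"op": "step_arm", "data": {"series": [[[0, 0.5, 2, 0, 0, 0, 0.8], [0, 0, 3, 0, 0, 0, 0.8], [0, 0, 3, 0, 0, 0, 0.8], [0, 0, 3, 0, 0, 0, 0.8], [0, 0, 0, 0, 0, 0, 0.8]]]}}

```text
time_s: 10.52
position: [0.536, 0.1256, 0.0495]
tool_rot: [[-0.979, -0.204, -0.001], [-0.204, 0.979, -0.0], [0.001, 0.0, -1.0]]
force: [-0.1, 3.5, -3.0]
finger_gap: 0.0383
```

```bash
python3 -c "
from h import *
plan([.5361,.1256,.041])"
```

```text
t 10.52 pos [536.  125.6  49.5] yang 101.79 gap 38.3 q6 0.02 F [-0.1  3.5 -3. ] tilt [-0.04 -0.01]
tool shift mm [-0.1  0.   8.5] len 8.5
```

{"op": "step_arm", "data": {"series": [[[0, 0.5, 2, 0, 0, 0, 0.8], [0, 0, 2, 0, 0, 0, 0.8], [0, 0, 2, 0, 0, 0, 0.8], [0, 0, 1, 0, 0, 0, 0.8], [0, 0, 0, 0, 0, 0, 0.8]]]}}

```text
time_s: 10.93
position: [0.536, 0.1258, 0.0429]
tool_rot: [[-0.979, -0.204, -0.001], [-0.204, 0.979, -0.001], [0.001, -0.001, -1.0]]
force: [-0.9, 1.0, -1.7]
finger_gap: 0.0382
```

{"op": "step_arm", "data": {"series": [[[0, 0, 1, 0, 0, 0, 0.8], [0, 0, 1, 0, 0, 0, 0.8], [0, 0, 1, 0, 0, 0, 0.8], [0, 0, 0, 0, 0, 0, 0.8]]]}}

```text
time_s: 11.27
position: [0.5363, 0.1259, 0.0415]
tool_rot: [[-0.979, -0.204, 0.001], [-0.204, 0.979, -0.0], [-0.001, -0.0, -1.0]]
force: [-2.9, 0.1, 6.9]
finger_gap: 0.0384
```

{"op": "step_arm", "data": {"series": [[[0, 0, 0, 0, 0, 0, 0.45], [0, 0, 0, 0, 0, 0, 0.35], [0, 0, 0, 0, 0, 0, 0.3], [0, 0, 0, 0, 0, 0, 0.3], [0, 0, 0, 0, 0, 0, 0.3], [0, 0, 0, 0, 0, 0, 0.3]]]}}

```text
time_s: 11.77
position: [0.5361, 0.126, 0.0401]
tool_rot: [[-0.979, -0.204, -0.0], [-0.204, 0.979, -0.0], [0.0, -0.0, -1.0]]
force: [0.1, -0.4, 0.5]
finger_gap: 0.0598
```

```bash
python3 -c "
from h import *
plan([.5361,.1256,.15])
s=snap('scene','s8');crop('s8',235,165,315,240,8,'s8c')"
```

```text
t 11.77 pos [536.1 126.   40.1] yang 101.79 gap 59.8 q6 0.03 F [ 0.1 -0.4  0.5] tilt [-0.01 -0.01]
tool shift mm [ 1.000e-01 -4.000e-01 -1.099e+02] len 109.9
```

View pics/s8c.png

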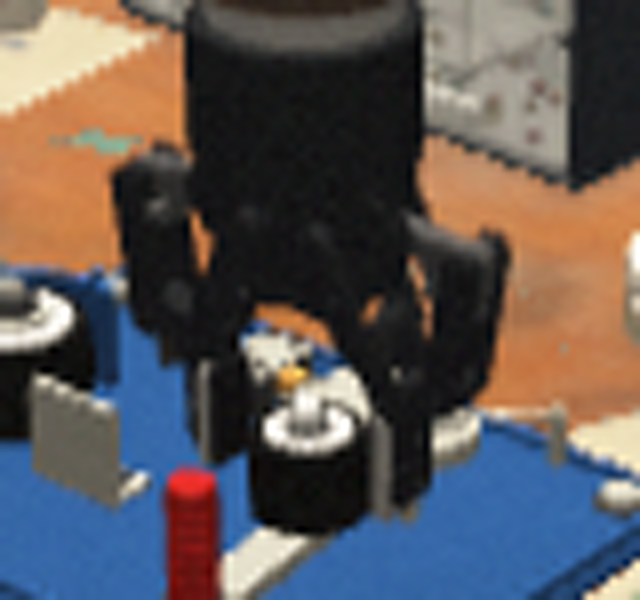

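{"op": "step_arm", "data": {"series": [[[0, 0, -10, 0, 0, 0, 0.3], [0, 0, -25, 0, 0, 0, 0.3], [0, 0, -35, 0, 0, 0, 0.3], [0, 0, -35, 0, 0, 0, 0.3], [22, -10, 0, 0, 0, 7, 0.3], [22, -10, 0, 0, 0, 0, 1], [22, -10, 0, 0, 0, 0, 1], [0, 0, 0, 0, 0, 7, 1], [0, 0, 0, 0, 0, 7, 1], [0, 0, 0, 0, 0, 7, 1]]]}}

```text
time_s: 12.65
position: [0.4743, 0.088, 0.1464]
tool_rot: [[-0.958, 0.285, 0.001], [0.285, 0.958, 0.0], [-0.001, 0.001, -1.0]]
force: [0.1, 0.5, 0.1]
finger_gap: 0.0002
```

{"op": "step_arm", "data": {"series": [[[0, 0, 0, 0, 0, 7, 1], [0, 0, 0, 0, 0, 7, 1], [0, 0, 0, 0, 0, 7, 1], [0, 0, 0, 0, 0, 7, 1], [0, 0, 0, 0, 0, 7, 1], [0, 0, 0, 0, 0, 7, 1], [0, 0, 0, 0, 0, 7, 1], [0, 0, 0, 0, 0, 7, 1], [0, 0, 0, 0, 0, 6, 1], [0, 0, 0, 0, 0, 0, 1]]]}}

```text
time_s: 13.48
position: [0.4747, 0.0883, 0.1461]
tool_rot: [[-0.203, 0.979, 0.001], [0.979, 0.203, 0.0], [-0.0, 0.001, -1.0]]
force: [-0.3, -0.3, 0.7]
finger_gap: -0.0001
```

```bash
python3 -c "
from h import *
plan([.4785,.0830,.049])
s=snap('scene','s9');crop('s9',200,130,330,240,6,'s9c')"
```

```text
t 13.48 pos [474.7  88.3 146.1] yang 11.7 gap -0.1 q6 1.55 F [-0.3 -0.3  0.7] tilt [0.05 0.01]
tool shift mm [-5.9  2.6 97.1] len 97.3
```

View pics/s9c.png

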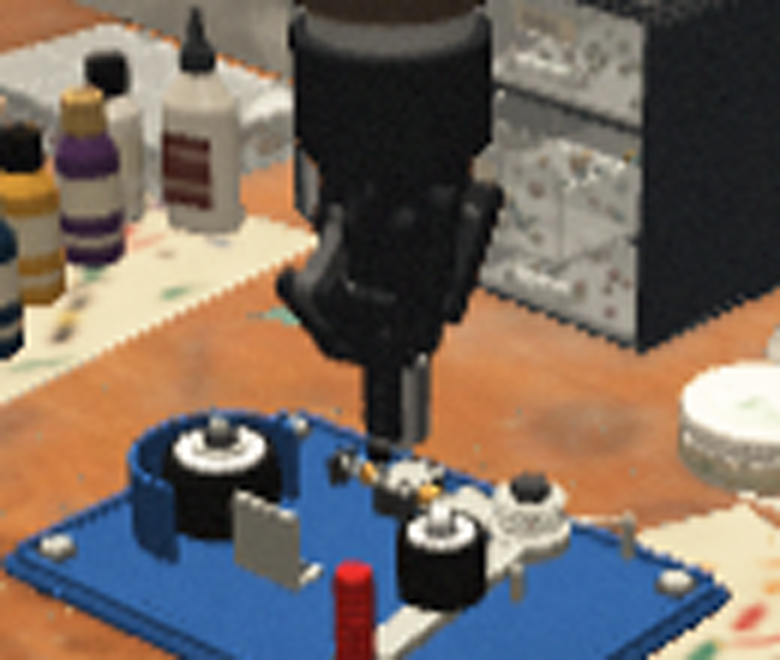

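{"op": "step_arm", "data": {"series": [[[-8, 2.6, 10, 0, 0, 0, 1], [0, 0, 30, 0, 0, 0, 1], [0, 0, 30, 0, 0, 0, 1], [0, 0, 20, 0, 0, 0, 1], [0, 0, 7, 0, 0, 0, 1], [0, 0, 0, 0, 0, 0, 1]]]}}

```text
time_s: 14.03
position: [0.4768, 0.0802, 0.0461]
tool_rot: [[-0.205, 0.979, -0.005], [0.979, 0.205, -0.001], [0.0, -0.005, -1.0]]
force: [-0.2, -0.8, -0.3]
finger_gap: -0.0001
```

```bash
python3 -c "
from h import *
plan([.4785,.0830,.049])
s=snap('scene','s10');crop('s10',200,130,330,240,6,'s10c')"
```

```text
t 14.03 pos [476.8  80.2  46.1] yang 11.84 gap -0.1 q6 1.53 F [-0.2 -0.8 -0.3] tilt [-0.28 -0.06]
tool shift mm [ 2.4  2.2 -2.9] len 4.4
```

View pics/s10c.png

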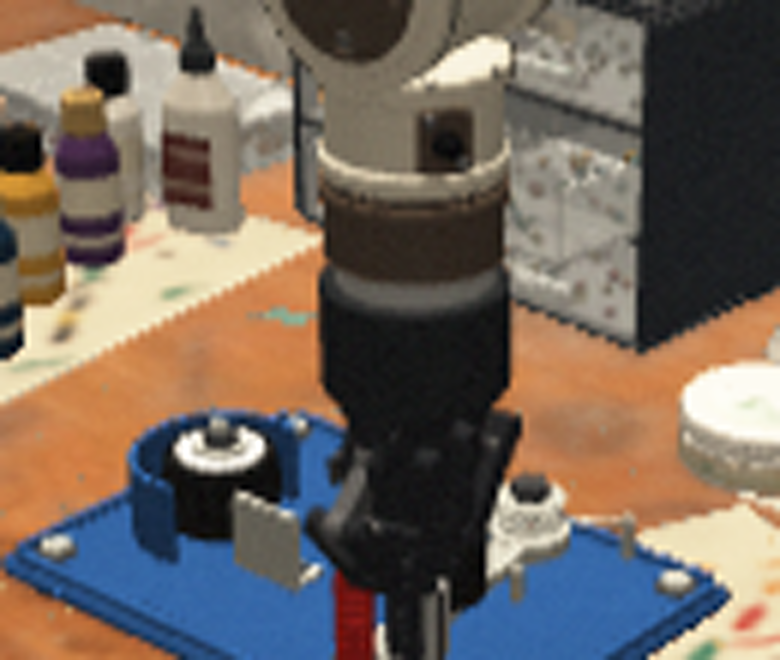

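{"op": "step_arm", "data": {"series": [[[5, 0, 0, 0, 0, 0, 1], [4, 0, 0, 0, 0, 0, 1], [3, 0, 0, 0, 0, 0, 1], [2, 0, 0, 0, 0, 0, 1], [0, 0, 0, 0, 0, 0, 1]]]}}

```text
time_s: 14.5
position: [0.4766, 0.0952, 0.0492]
tool_rot: [[-0.205, 0.979, 0.002], [0.979, 0.205, -0.0], [-0.0, 0.002, -1.0]]
force: [-0.4, -0.5, 0.9]
finger_gap: -0.0001
```

{"op": "step_arm", "data": {"series": [[[2, 0, 0, 0, 0, 0, 1], [2, 0, 0, 0, 0, 0, 1], [2, 0, 0, 0, 0, 0, 1], [2, 0, 0, 0, 0, 0, 1], [0, 0, 0, 0, 0, 0, 1]]]}}

```text
time_s: 14.92
position: [0.4749, 0.1013, 0.049]
tool_rot: [[-0.203, 0.979, 0.002], [0.979, 0.203, -0.003], [-0.003, 0.001, -1.0]]
force: [0.4, -6.3, 4.7]
finger_gap: 0.0001
```

```bash
python3 -c "
from h import *
plan([.4785,.0830,.049])
s=snap('scene','s11');crop('s11',200,130,330,240,6,'s11c')"
```

```text
t 14.92 pos [474.9 101.3  49. ] yang 11.74 gap 0.1 q6 1.58 F [ 0.4 -6.3  4.7] tilt [ 0.11 -0.17]
tool shift mm [-18.7  -0.2   0. ] len 18.7
```

View pics/s11c.png

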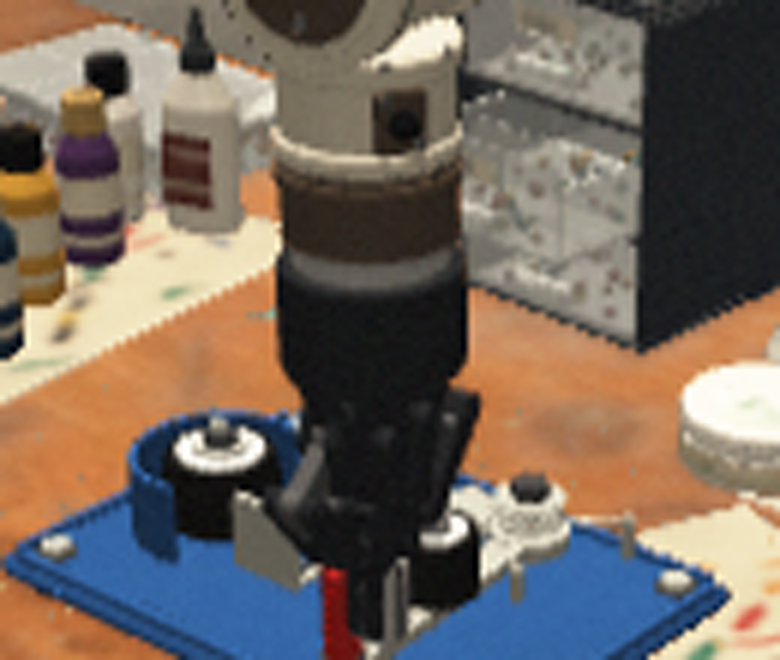

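{"op": "step_arm", "data": {"series": [[[5, -0.5, 0, 0, 0, 2, 1], [5, -0.5, 0, 0, 0, 2, 1], [5, -0.5, 0, 0, 0, 2, 1], [5, -0.5, 0, 0, 0, 2, 1], [0, 0, 0, 0, 0, 0, 1]]]}}

```text
time_s: 15.38
position: [0.4705, 0.1211, 0.0489]
tool_rot: [[-0.064, 0.998, 0.003], [0.998, 0.064, -0.003], [-0.003, 0.003, -1.0]]
force: [2.4, -5.6, 3.1]
finger_gap: -0.0001
```

```bash
cat >> h.py <<'E'
def polar():
    s=bot.read_state();P=np.array([.6096,.1409]);R=s['tool_rot']
    t=R[:2,0];r=-R[:2,1];d=s['position'][:2]-P
    print('rad',(d@r*1000).round(1),'tan',(d@t*1000).round(1),'Ftool',(R.T@s['force']).round(1),'qang',np.degrees(np.arctan2(d[1],d[0])).round(2)%360)
E
python3 -c "
from h import *
plan([.4785,.0830,.049]);polar()"
```

```text
t 15.38 pos [470.5 121.1  48.9] yang 3.68 gap -0.1 q6 1.76 F [ 2.4 -5.6  3.1] tilt [ 0.18 -0.16]
tool shift mm [-38.5   5.5   0.1] len 38.9
rad 140.1 tan -10.8 Ftool [-5.7  2.  -3.1] qang 188.11
```

{"op": "step_arm", "data": {"series": [[[5, -0.5, 0, 0, 0, 2, 1], [5, -0.5, 0, 0, 0, 2, 1], [5, -0.5, 0, 0, 0, 2, 1], [4, -0.4, 0, 0, 0, 1.6, 1], [0, 0, 0, 0, 0, 0, 1]]]}}

```text
time_s: 15.8
position: [0.4688, 0.14, 0.0489]
tool_rot: [[0.068, 0.998, 0.004], [0.998, -0.068, -0.003], [-0.003, 0.004, -1.0]]
force: [3.3, -6.6, 2.9]
finger_gap: -0.0003
```

```bash
python3 -c "
from h import *
plan([.4785,.0830,.049]);polar()
s=snap('scene','s12');crop('s12',200,130,330,240,6,'s12c');s=snap('top','t12');crop('t12',190,170,310,260,6,'t12c')"
```

```text
t 15.8 pos [468.8 140.   48.9] yang -3.92 gap -0.3 q6 1.93 F [ 3.3 -6.6  2.9] tilt [ 0.22 -0.17]
tool shift mm [-56.2  13.6   0.1] len 57.8
rad 140.4 tan -10.5 Ftool [-6.3  3.8 -2.9] qang 180.37
```

View pics/s12c.png

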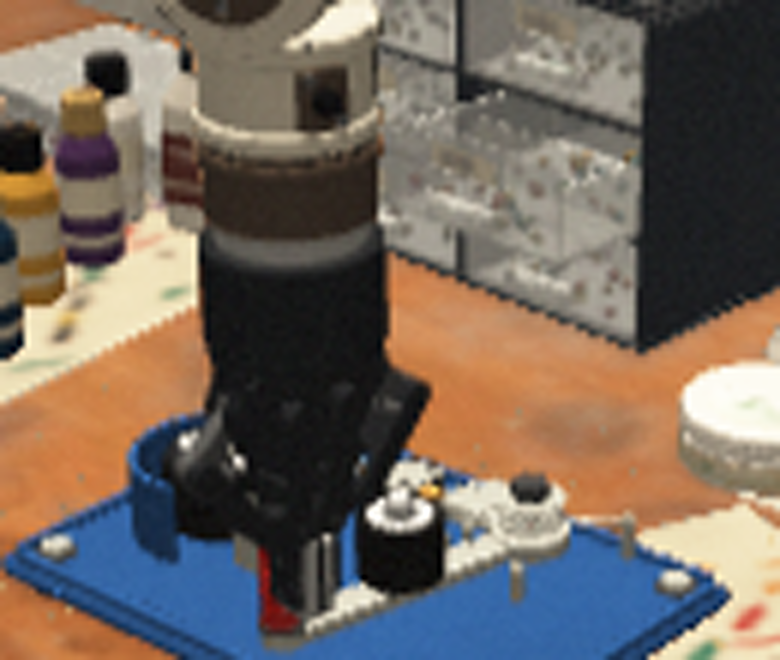

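View pics/t12c.png

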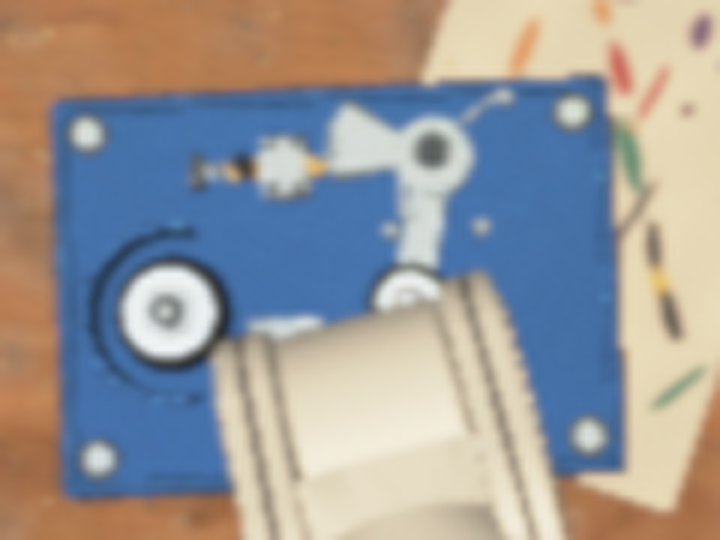

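{"op": "step_arm", "data": {"series": [[[2, -0.2, 0, 0, 0, 0.8, 1], [2, -0.2, 0, 0, 0, 0.8, 1], [2, -0.2, 0, 0, 0, 0.8, 1], [0, 0, 0, 0, 0, 0, 1]]]}}

```text
time_s: 16.23
position: [0.4686, 0.1456, 0.0489]
tool_rot: [[0.11, 0.994, 0.004], [0.994, -0.11, -0.003], [-0.003, 0.004, -1.0]]
force: [3.0, -6.2, 2.3]
finger_gap: -0.0003
```

```bash
python3 -c "
from h import *
polar()
s=snap('top','t13');crop('t13',235,180,285,225,14,'t13c')"
```

```text
rad 140.7 tan -10.9 Ftool [-5.8  3.7 -2.3] qang 178.11
```

View pics/t13c.png

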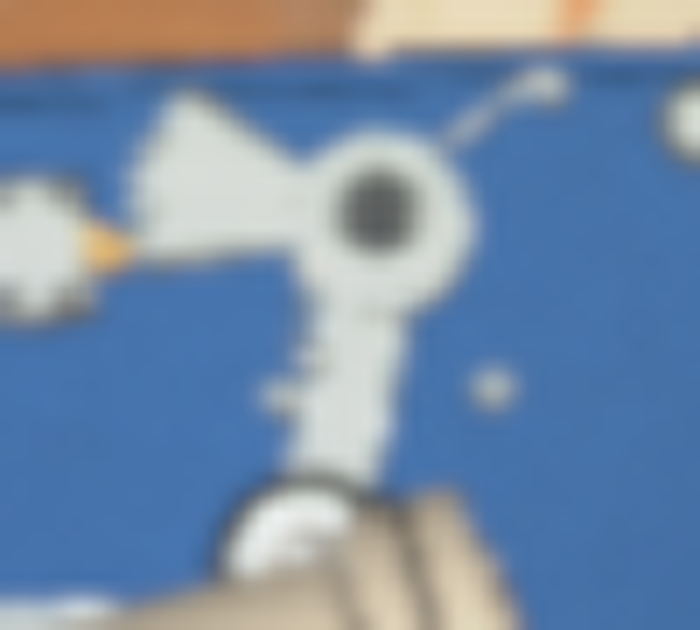

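{"op": "step_arm", "data": {"series": [[[1, -0.1, 0, 0, 0, 0.4, 1], [1, -0.1, 0, 0, 0, 0.4, 1], [0, 0, 0, 0, 0, 0, 1]]]}}

```text
time_s: 16.53
position: [0.4685, 0.1473, 0.0488]
tool_rot: [[0.124, 0.992, 0.003], [0.992, -0.124, -0.003], [-0.003, 0.004, -1.0]]
force: [2.7, -6.4, 2.5]
finger_gap: 0.0003
```

```bash
python3 -c "
from h import *
polar()"
```

```text
rad 140.8 tan -11.1 Ftool [-6.   3.5 -2.5] qang 177.39
```

{"op": "step_arm", "data": {"series": [[[1, -0.1, 0, 0, 0, 0.4, 1], [1, -0.1, 0, 0, 0, 0.4, 1], [0, 0, 0, 0, 0, 0, 1]]]}}

```text
time_s: 16.78
position: [0.4684, 0.1479, 0.0488]
tool_rot: [[0.139, 0.99, 0.003], [0.99, -0.139, -0.007], [-0.006, 0.004, -1.0]]
force: [3.3, -10.7, 3.7]
finger_gap: -0.0001
```

```bash
python3 -c "
from h import *
polar()"
```

```text
rad 140.8 tan -12.6 Ftool [-10.2   4.8  -3.6] qang 177.16
```

{"op": "step_arm", "data": {"series": [[[1, 0, 0, 0, 0, 0, 1], [1, 0, 0, 0, 0, 0, 1], [0, 0, 0, 0, 0, 0, 1]]]}}

```text
time_s: 17.03
position: [0.4684, 0.1481, 0.0488]
tool_rot: [[0.14, 0.99, 0.003], [0.99, -0.139, -0.01], [-0.01, 0.004, -1.0]]
force: [3.3, -14.5, 6.2]
finger_gap: -0.0
```

```bash
python3 -c "
from h import *
polar()
s=snap('top','t14');crop('t14',235,180,285,225,14,'t14c');crop('top0',235,180,285,225,14,'t0c')"
```

```text
rad 140.9 tan -12.6 Ftool [-13.9   5.3  -6. ] qang 177.07
```

View pics/t14c.png

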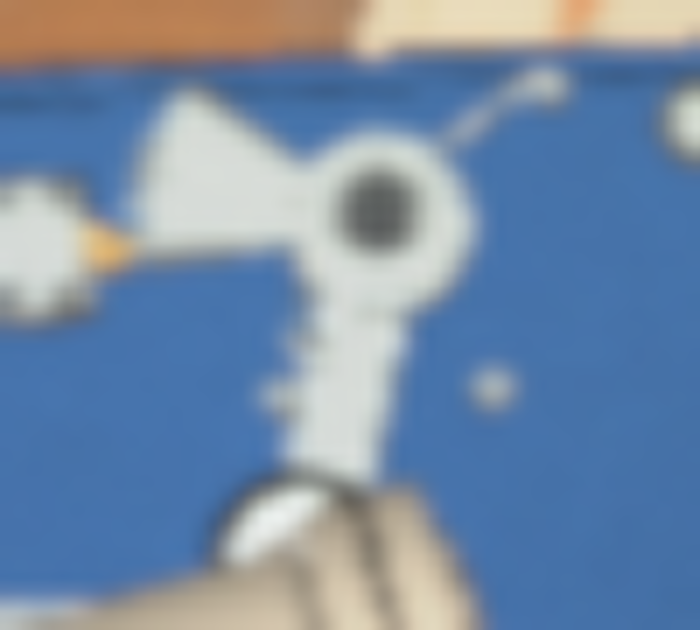

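View pics/t0c.png

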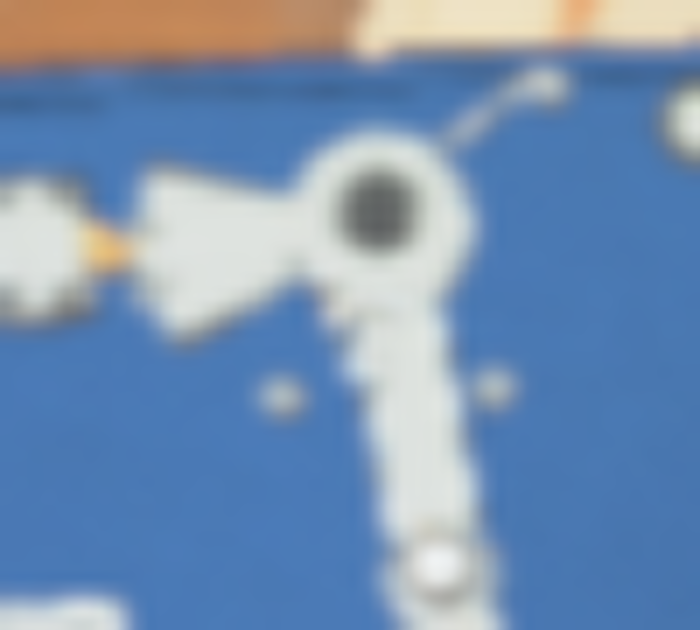

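```bash
python3 -c "
from h import *
s=snap('scene','s14');crop('s14',210,160,320,250,7,'s14c');polar()"
```

```text
rad 140.9 tan -12.6 Ftool [-14.9   3.9  -5.9] qang 177.08
```

View pics/s14c.png

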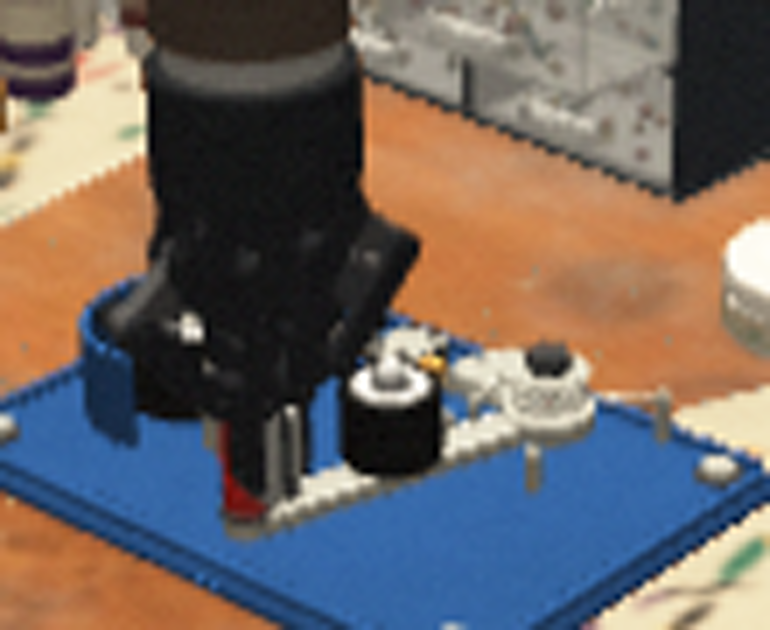

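View pics/s14.png

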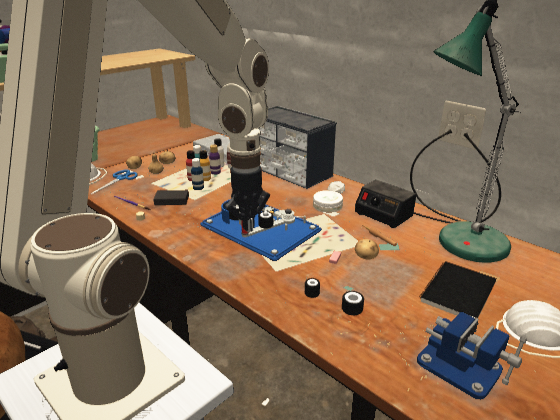

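{"op": "step_arm", "data": {"series": [[[0, 0, 0, 0, 0, 0, 1], [0, 0, 0, 0, 0, 0, 1], [0, 0, 0, 0, 0, 0, 1]]]}}

```text
time_s: 17.38
position: [0.4683, 0.1481, 0.0488]
tool_rot: [[0.14, 0.99, 0.003], [0.99, -0.14, -0.01], [-0.01, 0.004, -1.0]]
force: [4.1, -16.2, 5.8]
finger_gap: 0.0
```

```bash
python3 -c "
from h import *
polar(); print(bot.finish_job())"
```

```text
rad 140.9 tan -12.6 Ftool [-15.5   6.4  -5.6] qang 177.09
the job is handed in; nothing more can be done
None
```

The middle roller is on the stub shaft and released. I handed the job in at 17.4 s with the shut fingertips pressing the thumb post. `finish_job` gave no verdict, so the checks below are my own.

**Roller:** I took the right-hand roller of the row; its grip width of about 40 mm confirmed it as the middle one. I gripped it twice at right angles to centre it and lowered it onto the shaft. It touched the seat when its lower end was at 35 mm, the stated height. After release, pictures show it upright with the shaft standing out of its top.

**Arm:** I pushed the post from its -y side. It turned about 0.39 rad, then stopped moving while the force rose from 6 N to about 15 N. That is more than the spring and a tooth together should give, so I took it as the stop.
- The arm angle could not be read directly. I take the start as the 0.12 click, because a start at 0 would put a stop at 0.39, short of the stated 0.5. On that basis the arm is at about 0.5 rad.
- In the top view the arm rests against its stop peg. The pawl tip looks fully in.

**Other objects:** The last scene picture shows the other two rollers, the gourd and the eraser apparently unmoved. I did not measure them, and I did not pick the sanding block out in that picture. No force reading suggested the arm or gripper hit anything else.

**Disagreements:** The two cameras differed by 2 to 4 mm on the shaft position. I settled it from the view with the roller held just above the shaft. A small sideways force of 4 to 6 N stayed on the fingers during the push; I put it down to friction on the post.

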